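Load a microplate under the reading head and close the retaining arm

ROBOT

A 6-joint arm with a two-finger parallel gripper is mounted at the origin on the work surface; the furniture and walls round the work are solid. World frame = base frame: x ahead of the robot, y to its left, z up, the work surface at z = 0. Lengths are in m, angles in rad, forces in N, time in s.
With the tool pointing down it reaches from about 0.325 to 0.775 m from the base axis. Payload 5.5 kg.
Tool frame: the origin (TCP) lies between the finger pads; the fingertips stand 8 mm ahead of it and the grasp point (between the pads) lies 11 mm behind it (tcp_to_tips is the distance from the TCP to the fingertips, in m); z points along the fingers, y is the line along which they close (so a half turn about z gives the same grasp; the last joint's range is limited). The gripper opens to 88 mm and grips with 3 to 60 N. Pads are 20 mm wide; open, the fingers measure 115 mm over their backs; the gripper's body (75 mm by 178 mm) begins 61 mm behind the grasp point.
Start: joints at [-1.296, 0.091, 1.231, -0, 1.82, -0.057], TCP at [0.195, -0.567, 0.231] pointing down, gripper open.
Joint ranges: [-2.87, 2.87], [-0.86, 2.18], [0.17, 2.46], [-1.51, 4.65], [0.06, 2.69], [-2.65, 2.65]. Speed limits (rad/s): [2.57, 2.57, 3.01, 3.14, 3.14, 3.14].

INTERFACE

Orientations are given as a unit quaternion [w, x, y, z].
In Python, from bench import * gives the robot as it stands. Calls block until the motion is done:
- move_to(position, orientation): joint-space move of the TCP to a pose.
- move_l(position, speed=0.15, orientation=None): straight line of the TCP; orientation=None keeps the orientation; speed is the mean speed in m/s.
- movej(angles): joint-space move.
- gripper_open() and close(): open the fingers fully, or close them until they stop; the grip force is fixed at half the most.
- hold(seconds).
- inverse_kinematics(position, orientation): joint angles nearest the present ones, or None.
- state(): the state.
- get_image(name): name is "scene" or "top"; returns a dict with "frame" (400x640x3 uint8, blue, green, red), "depth" (400x640 float32, m along the optical axis (not along the pixel's ray), 0 where there is no reading), "camera_matrix" (3x3 intrinsics, pixels), "k1" (the pictures are not rectified: a ray, as slopes to the right and down, at radius r is drawn at 1 + k1 r^2 times it, then the intrinsics apply), "view" (4x4, takes a point from world to camera coordinates). Camera axes: x right, y up, looking along -z (the intrinsics and any distortion apply to the point x, -y, -z); pixel columns grow to the right and rows downward; lengths in m; the calibration is good to about 2 mm. A picture is of the moment at which its call begins.
A pose or a line that the arm cannot do raises IKError and nothing moves.
- job_done(): hands the job in, once; it reports no verdict.
The state is a dict: "time": time; "joint_pos": joint angles; "dq": joint speeds; "joint_torque": joint torques, N m; "ee_pos": TCP position; "ee_rot": TCP orientation; "ft_force": force on the tool from outside, world axes, zero at the start; "moment": the same for the moment, N m; "finger_gap": finger opening in m.
Only numpy, scipy, OpenCV 4.12 (cv2) and the standard library are available. Lean on these libraries where they do the work, as an engineer would, in place of code of your own. Each camera call takes 0.05 s, during which the arm holds its last target. There are 200 camera calls.

TASK

Load the plate reader: with the fingertips, push the white 96-well plate across the loading deck, flat and square along the aluminium fence, gently under the low reading head until it is fully home against the stop at the back. Then push the blue post of the swinging retaining arm round until the arm is fully closed across the back edge of the plate. Do not lift or tip the plate, and leave the vials, the dish and the tube rack that stand on the reader where they are.

Things in the scene. Friction and masses are not known exactly. Their poses are not given: they have to be found in the camera images.
- reader: Bench microplate reader, fixed: white casing 318 x 262 mm (its x by y), origin on the bench top. Its x axis is the way a plate is pushed in (away from the robot), y to the left, z up. All mm below are in this frame. Black flat loading deck 60 mm above the bench, x = -117 inwards, y = -66 to 146. A plate that is home has its centre at x = 57, y = -2 to 2, and its back edge at x = 14.5.
- fence (a point): Middle of the inner face of the aluminium fence, at deck height. The fence runs along the right edge of the deck, face at y = -66 mm in the reader's frame, from x = -117 to 100 mm, and stands 6 mm above the deck.
- mouth (a point): Middle of the entrance of the slot under the white reading head, at deck height: x = 45, y = 0 in the reader's frame. Slot 132 mm wide (y = -66 to 66), its roof 17.4 mm above the deck, 3 mm above a plate. The head spans x = 45 to 100, y = -92 to 92 mm; top 110 mm above the bench. A lead-in bar, 10 mm high, flares out at the left of the slot from y = 66 at x = 48 to y = 80 at x = 25.
- stop (a point): Middle of the upright stop face at the back of the slot, at deck height: x = 100 mm in the reader's frame. The plate's leading long edge rests against it when home; about 30 mm of the plate then stick out in front of the head.
- plate: White 96-well microplate with dark wells, loose on the deck, 60 to 130 g; 85.5 mm along its x, 127.8 mm along its y, 14.4 mm high; origin at the centre of its underside. A 6 mm high skirt runs round the foot; above it the sides stand 2 mm further in. It goes in with its x axis along the reader's x (long side across).
- retainer (a joint): Retaining arm: steel bar 90 mm long, 10 mm wide, 7.5 to 13.5 mm above the deck, on an upright pivot outside the fence (x = 10.5, y = -85 mm in the reader's frame). Radians: 0 = closed, at its stop, pointing to the reader's +y, 1 mm behind a plate that is home; 1.57 = pointing to -x; starts open at 1.50 to 1.75, limit 1.9. It stays where it is left (friction 0.03 N m).
- post (a point): Point on the axis of the blue upright post near the tip of the retaining arm, 98 mm above the bench, where to push it. The post is 12 mm in diameter, 80 mm from the pivot, and stands from 76 to 110 mm above the bench.
- tube_strip: Low green tube rack, 42 x 100 x 16 mm, lying on the housing behind the reading head, 110 mm above the bench; leave it. Origin at its underside.
- dish_green: Green petri dish, 57 mm wide, 12 mm high, lying on the same housing; leave it. Origin at its underside.
- vial_tall: Vial with a dark blue cap, 22 mm wide, 78 mm high, standing on the casing's ledge to the left of the housing; leave it. Origin at its underside.
- vial_short: Vial with a dark blue cap, 18 mm wide, 48 mm high, standing beside the tall one; leave it. Origin at its underside.

How it is judged:
By the outcome, as a careful person would: the job done as asked, in the order asked, and still so for the second after the job is handed in, with the robot touching nothing.
It also fails if it takes over 64 s, if anything falls off the work surface, if the arm or the gripper's body presses on something with over 40 N, if the wrist force passes 120 N, or if a joint passes its speed limit or range.

## Working session

There is one attempt and no reset: what is moved stays moved. The work goes in short steps, each a Python script; the robot and the scene stay as the last script left them, time stands still between calls to the robot, and variables do not carry over. Pictures are saved under pics/ and viewed, on a budget of 10 in all, crops included, one or two more only if the job needs it, and the job is handed in when it is done.

```bash
ls; mkdir -p pics
cat > h.py <<'E'
from bench import *
import numpy as np, cv2
def cap(n):
    return get_image(n)
def pts(im):
    "world point per pixel from depth"
    K=im["camera_matrix"];k1=im["k1"];d=im["depth"]
    h,w=d.shape;u,v=np.meshgrid(np.arange(w),np.arange(h))
    s=ray(im,np.stack([u,v],-1).reshape(-1,2)).reshape(h,w,3)
    V=np.linalg.inv(im["view"]);c=s*d[...,None]
    return c@V[:3,:3].T+V[:3,3]
def ray(im,uv):
    K=im["camera_matrix"];k1=im["k1"]
    uv=np.asarray(uv,float).reshape(-1,2)
    m=np.stack([(uv[:,0]-K[0,2])/K[0,0],(uv[:,1]-K[1,2])/K[1,1]],-1)
    x=m.copy()
    for _ in range(20): x=m/(1+k1*(x**2).sum(1,keepdims=True))
    return np.c_[x[:,0],-x[:,1],-np.ones(len(x))]
def onplane(im,uv,z):
    V=np.linalg.inv(im["view"]);r=ray(im,uv)@V[:3,:3].T;o=V[:3,3]
    return o+r*((z-o[2])/r[:,2])[:,None]
def proj(im,P):
    P=np.asarray(P,float).reshape(-1,3)
    c=P@im["view"][:3,:3].T+im["view"][:3,3]
    x=np.c_[c[:,0],-c[:,1]]/-c[:,2:3];x=x*(1+im["k1"]*(x**2).sum(1,keepdims=True))
    K=im["camera_matrix"];return np.c_[x[:,0]*K[0,0]+K[0,2],x[:,1]*K[1,1]+K[1,2]]
E
python3 - <<'E'
from h import *
import pickle
for n in("scene","top"):
    im=cap(n);cv2.imwrite(f"pics/{n}0.png",im["frame"]);pickle.dump(im,open(n+"0.pkl","wb"))
    print(n,im["camera_matrix"].round(1).tolist(),im["k1"],np.linalg.inv(im["view"]).round(3).tolist(),(im["depth"]>0).mean())
s=state();print(s)
E
```

```text
pics
scene [[497.5, 0.0, 311.0], [0.0, 497.5, 203.6], [0.0, 0.0, 1.0]] -0.054578074140538 [[-0.245, 0.526, -0.815, -0.103], [-0.969, -0.125, 0.211, 0.488], [0.009, 0.841, 0.54, 0.551], [0.0, 0.0, 0.0, 1.0]] 0.99610546875
top [[411.8, 0.0, 327.1], [0.0, 411.8, 200.3], [0.0, 0.0, 1.0]] -0.10544265996863925 [[0.002, 0.992, -0.127, 0.465], [-1.0, 0.003, 0.007, 0.295], [0.007, 0.127, 0.992, 0.94], [0.0, 0.0, 0.0, 1.0]] 0.9959375
{'time': 0.1, 'joint_pos': array([-1.29571947e+00,  9.18009765e-02,  1.23176561e+00, -2.71325401e-05,
        1.81981059e+00, -5.66894141e-02]), 'dq': array([-0.00038668, -0.00118694, -0.00144333,  0.00154915,  0.00156851,
        0.00105477]), 'joint_torque': array([ 2.90180178e-03, -4.47856307e+01, -4.07570994e+01,  7.00257928e-02,
        2.84528104e-02, -1.11419306e-04]), 'ee_pos': array([ 0.19535412, -0.56703525,  0.22960945]), 'ee_rot': array([-8.85509759e-04,  9.86273071e-01,  1.65120056e-01, -1.10307842e-04]), 'ft_force': array([-0.09438355,  0.52854281, -0.5258054 ]), 'moment': array([ 0.03083004, -0.0549974 , -0.00544427]), 'finger_gap': 0.08795343724577523}
```

View pics/top0.png

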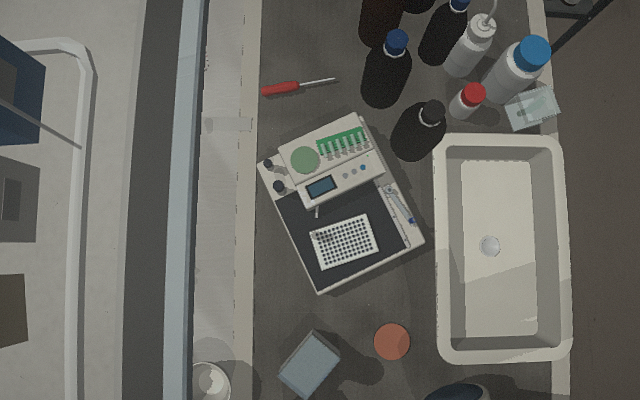

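View pics/scene0.png

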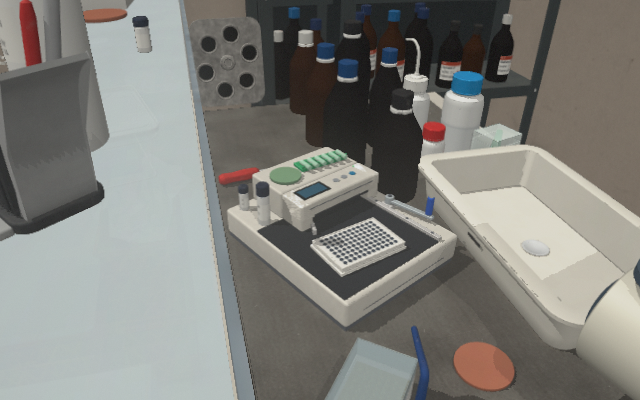

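The top view shows the reader turned about 25°, with the head up and left. The plate is centred near (343,242), the blue post near (411,220), and the arm is open along the fence at about (395,200). The scene view agrees. Next I measure with depth and colour.

Run:
```python
from h import *
import pickle
im=pickle.load(open("top0.pkl","rb"));P=pts(im);f=im["frame"];hsv=cv2.cvtColor(f,cv2.COLOR_BGR2HSV)
roi=np.zeros(P.shape[:2],bool);roi[110:300,250:432]=1
Z=P[...,2]
print("hist",np.histogram(Z[roi],bins=np.arange(-.01,.2,.005)))
def rect(m,n,z=None):
    m=m.astype(np.uint8)
    m=cv2.morphologyEx(m,cv2.MORPH_OPEN,np.ones((3,3)))
    k,l,st,c=cv2.connectedComponentsWithStats(m);i=1+st[1:,4].argmax();mm=l==i
    q=P[mm][:,:2] if z is None else onplane(im,np.argwhere(mm)[:,::-1],z)[:,:2]
    r=cv2.minAreaRect((q*1000).astype(np.float32));print(n,mm.sum(),r,"z",np.median(Z[mm]))
    print(cv2.boxPoints(r).round(1).tolist());return mm
rect(roi&(Z>.045)&(Z<.068),"deck+casing")
rect(roi&(Z>.045),"reader all")
rect(roi&(Z>.1)&(Z<.118),"head")
pm=rect(roi&(Z>.069)&(Z<.09)&(hsv[...,2]>0),"plate-depth")
dark=roi&(f.max(2)<75)&(Z>.045)&(Z<.068);dm=rect(dark,"deck dark",.06)
wh=np.zeros_like(roi);wh[205:280,300:385]=1
k=cv2.morphologyEx((wh&(f.min(2)>120)).astype(np.uint8),cv2.MORPH_CLOSE,np.ones((5,5)))
rect(k>0,"plate white",.0744)
for n in("top","scene"):
    i=pickle.load(open(n+"0.pkl","rb"));Q=pts(i);g=i["frame"];h=cv2.cvtColor(g,cv2.COLOR_BGR2HSV)
    b=(h[...,0]>105)&(h[...,0]<128)&(h[...,1]>130)&(h[...,2]>60)
    b&=(np.hypot(Q[...,0]-P[220,411,0],Q[...,1]-P[220,411,1])<.05)&(Q[...,2]>.06)
    uv=np.argwhere(b)[:,::-1];print(n,"post px",len(uv),uv.min(0),uv.max(0),uv.mean(0),Q[b].mean(0),Q[b].min(0),Q[b].max(0))
    cv2.imwrite(f"pics/{n}_post.png",b*255)
c=cv2.resize(f[110:305,245:435],None,fx=3.9,fy=3,interpolation=cv2.INTER_CUBIC)
c=cv2.resize(f[110:305,245:435],None,fx=3,fy=3,interpolation=cv2.INTER_CUBIC);cv2.imwrite("pics/crop.png",c)
```

```text
hist (array([ 118, 8060, 6666,   43,   25,   21,   30,   22,   30,   25,   30,
         44,  508, 5500, 2548,  382, 2121,  438,   87,   67,   58,   68,
        145, 2724, 2204,  779,  316,  188,  121,   97,   82,   98,  113,
         91,   88,   84,   74,   71,   56,   30,   38]), array([-0.01 , -0.005,  0.   ,  0.005,  0.01 ,  0.015,  0.02 ,  0.025,
        0.03 ,  0.035,  0.04 ,  0.045,  0.05 ,  0.055,  0.06 ,  0.065,
        0.07 ,  0.075,  0.08 ,  0.085,  0.09 ,  0.095,  0.1  ,  0.105,
        0.11 ,  0.115,  0.12 ,  0.125,  0.13 ,  0.135,  0.14 ,  0.145,
        0.15 ,  0.155,  0.16 ,  0.165,  0.17 ,  0.175,  0.18 ,  0.185,
        0.19 ,  0.195]))
deck+casing 8653 ((573.1150512695312, 261.3926696777344), (318.27801513671875, 261.3143005371094), 25.8950252532959) z 0.05901282030027932
[[372.8999938964844, 309.3999938964844], [487.0, 74.4000015258789], [773.2999877929688, 213.39999389648438], [659.2000122070312, 448.3999938964844]]
reader all 17788 ((573.1548461914062, 261.4119873046875), (318.3665771484375, 261.3143005371094), 25.895030975341797) z 0.07056315185739576
[[372.8999
[... 1014 characters left out ...]
324219, 254.60311889648438), (83.34069061279297, 126.44193267822266), 18.538646697998047) z 0.07336984202050423
[[429.29998779296875, 301.29998779296875], [469.5, 181.39999389648438], [548.5, 207.89999389648438], [508.29998779296875, 327.79998779296875]]
top post px 8 [410 218] [412 221] [410.875 219.75 ] [0.53222199 0.11792291 0.10348533] [0.52932555 0.11656357 0.09493668] [0.53561758 0.11871369 0.11019644]
scene post px 103 [426 197] [433 214] [429.32038835 205.69902913] [0.53131686 0.11627196 0.09475182] [0.52761885 0.10996195 0.07720076] [0.53606371 0.12064672 0.11099364][ WARN:0@0.601] global loadsave.cpp:1063 imwrite_ Unsupported depth image for selected encoder is fallbacked to CV_8U.
```

View pics/crop.png

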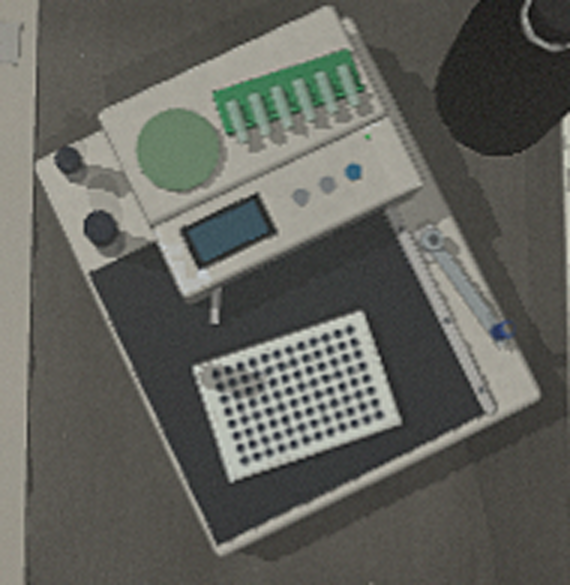

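Reader size reads 318 x 261, head 182 and plate 82 x 124 at its top, all matching the given sizes. From these, the origin is about (0.551, 0.229) with yaw 25.9°. The plate sits at reader (-45, 49), turned -7.5°, and the post is at about (-67, -93). The crop shows the plate clear of the lead-in bar, with the retainer open outside the fence. Next I set the frame, check IK and go to the first pushing pose.

```bash
cat >> h.py <<'E'
YAW=np.radians(25.9);R=np.array([[np.cos(YAW),-np.sin(YAW)],[np.sin(YAW),np.cos(YAW)]])
O=np.array([.57313,.26140])-R@[.034,.019]
def W(x,y,z): # reader mm (z = TCP height above bench) -> world m
    return [*(O+R@np.array([x,y])/1000),z/1000]
def toR(p): # world -> reader mm
    return np.c_[(np.asarray(p)[...,:2].reshape(-1,2)-O)@R*1000,np.asarray(p)[...,2].reshape(-1)*1000]
def Q(a): # tool down, tool x at reader yaw a (deg)
    h=(YAW+np.radians(a))/2;return [0,np.cos(h),np.sin(h),0]
def rep(t=""):
    s=state();f=s["ft_force"];print(t,"t",round(s["time"],2),"tcp",toR(s["ee_pos"]).round(1)[0],"F",(f[:2]@R).round(1),round(f[2],1),"gap",round(s["finger_gap"]*1000,1));return s
E
python3 - <<'E'
from h import *
import pickle
im=pickle.load(open("top0.pkl","rb"));P=pts(im)
r=np.hypot(P[...,0],P[...,1]);m=(r>.3)&(r<.64)&(P[...,0]>.1)&(P[...,1]>-.6)&(P[...,2]>.1)&(P[...,1]<.2)
print("tall on path",m.sum(),P[m].max(0) if m.any() else"",P[m].min(0) if m.any() else "")
print("O",O)
for n,p,a in[("push0",(-112,49,71.5),0),("side",(-36,130,71.5),-90),("side+",(-36,130,71.5),90),("home",(5,0,71.5),0),("post0",(-69,-115,95),90),("post0-",(-69,-115,95),-90),("post1",(-6,-5,95),0),("post1-180",(-6,-5,95),180)]:
    q=inverse_kinematics(W(*p),Q(a));print(n,np.round(W(*p),3),None if q is None else q.round(2))
E
```

```text
tall on path 16 [0.53749491 0.11822849 0.1112596 ] [0.52726659 0.10859895 0.10239726]
O [0.55084427 0.22945714]
push0 [0.429 0.225 0.072] [ 0.41 -0.2   1.79 -0.    1.55  1.53]
side [0.462 0.331 0.072] None
side+ [0.462 0.331 0.072] [ 0.56  0.03  1.57 -0.    1.54  0.11]
home [0.555 0.232 0.072] [ 0.34  0.12  1.48 -0.    1.54  1.46]
post0 [0.539 0.096 0.095] [ 0.11 -0.03  1.6  -0.    1.58 -0.34]
post0- [0.539 0.096 0.095] None
post1 [0.548 0.222 0.095] [ 0.33  0.08  1.48 -0.    1.58  1.45]
post1-180 [0.548 0.222 0.095] [ 0.33  0.08  1.48 -0.    1.58 -1.69]
```

Run:
```python
from h import *
move_to(W(-112,49,130),Q(0));rep("above")
move_l(W(-112,49,71.5),.1);s=rep("down")
if abs(s["ft_force"][2])<8:
    for x in(-100,-89):
        move_l(W(x,49,71.5),.04);rep("push")
    move_l(W(-97,49,71.5),.08);move_l(W(-97,49,120),.15);rep("up")
    im=cap("top");cv2.imwrite("pics/t1.png",cv2.resize(im["frame"][110:305,245:435],None,fx=3,fy=3))
    import pickle;pickle.dump(im,open("t1.pkl","wb"))
```

```text
above t 3.02 tcp [-111.9   48.4  130.1] F [-0.1 -0.2] 0.4 gap 88.0
down t 3.76 tcp [-111.7   49.    71.9] F [-0.9  0.8] -0.6 gap 87.7
push t 4.21 tcp [-99.7  49.1  71.6] F [-0.5 -0.3] 0.1 gap 87.7
push t 4.63 tcp [-88.8  49.   71.4] F [0.1 0.7] -0.4 gap 87.8
up t 5.36 tcp [-96.8  49.  120. ] F [-0.7  0.3] 0.1 gap 87.9
```

View pics/t1.png

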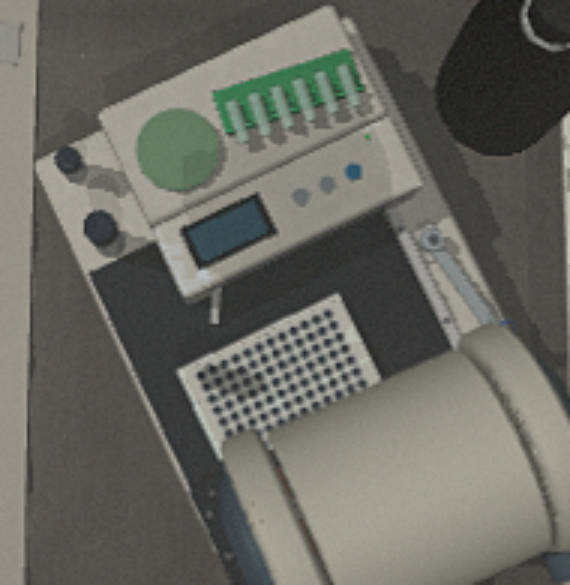

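The plate is now square to the reader, with its front-left corner at crop (178,370). Next I push it sideways to the fence with closed fingers.

Run:
```python
from h import *
import pickle
im=pickle.load(open("t1.pkl","rb"));c=toR(onplane(im,[[245+178/3,110+370/3],[245+341/3,110+294/3]],.0744));print("front corners",c.round(1))
xc=c[:,0].mean()-41;yl=c[0,1]+2
if 90<yl<130 and -50<xc<-20:
    close()
    move_to(W(xc,yl+25,125),Q(90));move_l(W(xc,yl+25,71.5),.12);rep("down")
    move_l(W(xc,78,71.5),.06);rep("push")
    for y in (76,75,74,73,72,71,70):
        move_l(W(xc,y,71.5),.02);s=rep("fence?")
        if np.hypot(*s["ft_force"][:2])>5:break
    move_l(W(xc,y+15,71.5),.1);move_l(W(xc,y+30,125),.15)
    print("xc",xc)
    im=cap("scene");cv2.imwrite("pics/s2.png",im["frame"][130:330,200:480].repeat(2,0).repeat(2,1));pickle.dump(im,open("s2.pkl","wb"))
    im=cap("top");cv2.imwrite("pics/t2.png",cv2.resize(im["frame"][110:305,245:435],None,fx=3,fy=3));pickle.dump(im,open("t2.pkl","wb"))
```

```text
front corners [[  6.3 116.5  74.4]
 [  4.7 -10.   74.4]]
down t 8.61 tcp [-35.6 143.3  71.3] F [-0.1  0.7] 0.0 gap 0.4
push t 9.85 tcp [-35.7  77.9  71.1] F [0.3 0. ] -0.5 gap 0.6
fence? t 10.1 tcp [-35.6  75.9  71.3] F [0.3 0.3] -1.1 gap 0.1
fence? t 10.35 tcp [-35.5  75.   71.5] F [0.3 0.1] -0.4 gap 0.4
fence? t 10.6 tcp [-35.5  73.9  71.5] F [ 0.2 -0.5] 0.2 gap 0.3
fence? t 10.85 tcp [-35.5  73.1  71.5] F [0.7 1.4] 0.2 gap 0.5
fence? t 11.1 tcp [-35.5  73.   71.5] F [-0.2  4.6] -0.7 gap 0.5
fence? t 11.35 tcp [-35.5  72.9  71.5] F [0.1 8.2] -1.4 gap 0.7
xc -35.5164162790445
```

View pics/t2.png

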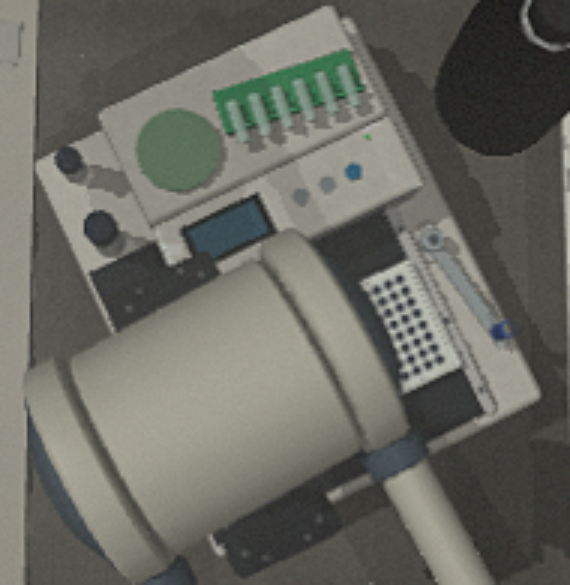

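The plate is flush along the fence: contact came at TCP y 72.9, so my frame is about 1 mm off in y. Next is the long push home.

Run:
```python
from h import *
import pickle
move_l(W(-36,105,145),.2)
move_to(W(-103,0,130),Q(0));gripper_open();move_l(W(-103,0,71.5),.1);rep("down")
x=-88.;sp=.06;ok=True
for x in [-80,-60,-40,-30,-20,-10,-4,-1,1]+list(np.arange(2,10,.7)):
    move_l(W(x,0,71.5),.06 if x<-35 else .03 if x<0 else .02);s=rep(f"{x:.1f}")
    if -(s["ft_force"][:2]@R)[0]>(7 if x<1 else 9):print("force stop");break
im=cap("top");cv2.imwrite("pics/t3.png",cv2.resize(im["frame"][110:305,245:435],None,fx=3,fy=3));pickle.dump(im,open("t3.pkl","wb"))
```

```text
down t 15.87 tcp [-102.7   -0.    72. ] F [0.6 0.6] -0.2 gap 87.7
-80.0 t 16.4 tcp [-79.8  -0.   71.5] F [-0.   0.1] -0.4 gap 87.7
-60.0 t 16.88 tcp [-59.8   0.   71.4] F [-0.1 -0.1] 0.0 gap 87.7
-40.0 t 17.37 tcp [-39.8  -0.   71.4] F [ 0.1 -0.5] 0.4 gap 87.8
-30.0 t 17.85 tcp [-29.8  -0.   71.5] F [-0.3  0.1] 0.5 gap 87.8
-20.0 t 18.33 tcp [-19.8   0.   71.5] F [ 0.3 -0.7] 0.0 gap 87.6
-10.0 t 18.82 tcp [-9.7 -0.  71.5] F [0.4 0.3] 0.0 gap 87.8
-4.0 t 19.17 tcp [-3.8 -0.  71.5] F [0.3 0.7] 0.2 gap 87.6
-1.0 t 19.42 tcp [-0.8 -0.  71.5] F [-0.  -0.4] 0.0 gap 87.6
1.0 t 19.67 tcp [ 1.2 -0.  71.5] F [-0.  -0.7] -0.1 gap 87.9
2.0 t 19.92 tcp [ 2.  -0.  71.5] F [-0.8 -0.2] 0.5 gap 87.5
2.7 t 20.17 tcp [ 2.7  0.  71.5] F [-0.4 -0.2] 0.3 gap 87.7
3.4 t 20.42 tcp [ 3.4 -0.  71.5] F [-1.7 -0.4] -0.2 gap 87.9
4.1 t 20.67 tcp [ 4.2 -0.  71.5] F [-1.8 -0.7] 1.0 gap 87.7
4.8 t 20.92 tcp [ 4.9 -0.  71.5] F [-0.7 -1. ] 0.3 gap 87.5
5.5 t 21.17 tcp [ 5.2 -0.  71.5] F [-2.7 -0.5] 2.1 gap 87.6
6.2 t 21.42 tcp [ 5.3 -0.  71.5] F [-5.4  0.1] 3.1 gap 88.0
6.9 t 21.67 tcp [ 5.4 -0.1 71.4] F [-9.3 -0.1] 4.4 gap 87.7
force stop
```

The plate stopped firmly at TCP x 5.3, where 4.5 was expected, so the frame is offset about 0.8 mm. I back off, lift clear and look.

Run:
```python
from h import *
import pickle
move_l(W(-12,0,71.5),.08);move_l(W(-25,0,150),.2);close()
move_to(W(-100,-125,150),Q(90));rep()
for n in("top","scene"):
    im=cap(n);pickle.dump(im,open(n+"4.pkl","wb"));f=im["frame"]
    c=f[110:305,245:435] if n=="top" else f[140:300,220:470];cv2.imwrite(f"pics/{n}4.png",cv2.resize(c,None,fx=3,fy=3,interpolation=cv2.INTER_CUBIC))
im=pickle.load(open("top4.pkl","rb"));f=im["frame"];P=pts(im)
r=toR(P).reshape(*P.shape)
m=(f.min(2)>110)&(P[...,2]>.068)&(P[...,2]<.082)&(r[...,0]>0)&(r[...,0]<44)&(abs(r[...,1])<75)
q=toR(onplane(im,np.argwhere(m)[:,::-1],.0744));print(m.sum(),q.min(0),q.max(0))
for a in range(-60,61,20):
    k=abs(q[:,1]-a)<6;print(a,q[k,0].min().round(1) if k.any() else None)
```

```text
t 25.6 tcp [ -99.9 -124.8  150. ] F [-0.5  0.1] -0.5 gap 0.4
558 [  3.24353895 -72.01303651  74.4       ] [43.82060881 74.96923163 74.4       ]
-60 17.4
-40 17.1
-20 16.8
0 17.5
20 17.1
40 15.9
60 17.6
```

View pics/top4.png

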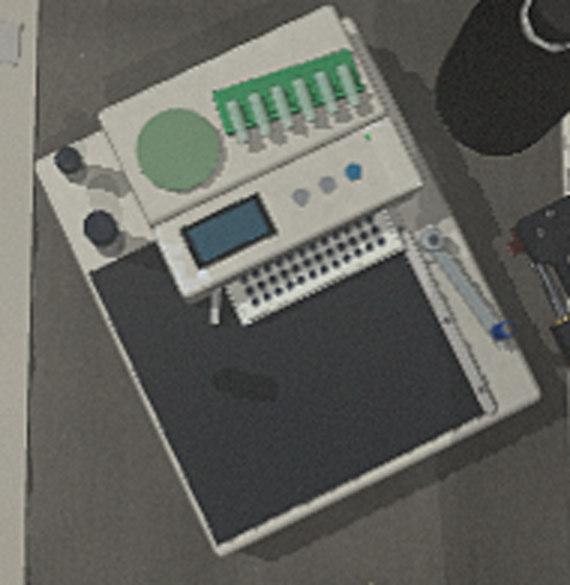

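View pics/scene4.png

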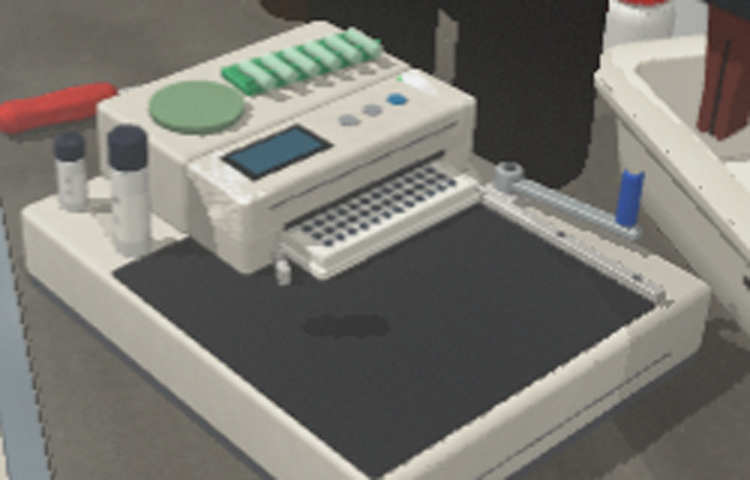

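The plate is home and square: its top back edge reads 17.1 ± 0.6 across the width, against an expected 14.5 + 2 + 0.8. The vials, dish and rack are untouched. Before the swing, I check body clearance to the bottle and the sink.

```bash
cat >> h.py <<'E'
PIV=np.array([11.3,-84.])
def fing(th,d): # closed-finger centre pushing post at angle th, distance d from post axis
    return PIV+80*np.array([-np.sin(th),np.cos(th)])-d*np.array([np.cos(th),np.sin(th)])
E
python3 - <<'E'
from h import *
import pickle
A=[]
for n in("top0","scene0"):
    im=pickle.load(open(n+".pkl","rb"));A.append(toR(pts(im).reshape(-1,3)))
A=np.vstack(A);A=A[A[:,2]<400]
for th,d in[(1.68,26),(1.68,16),(1.3,16),(.9,16),(.5,16),(0,16)]:
    c=fing(th,d);t=np.array([np.cos(th),np.sin(th)]);n=np.array([-t[1],t[0]])
    v=A[:,:2]-c;a=v@t;b=v@n
    m=(abs(a)<55)&(abs(b)<105);f=(abs(a)<14)&(abs(b)<18)
    k=A[m];k=k[k[:,2]>140];print(th,c.round(1),np.round(W(*c,95)[:2],3),"max under body",k[:,2].max() if len(k) else "<140",len(k),"under finger",np.percentile(A[f][:,2],98).round(0),inverse_kinematics(W(*c,96),Q(np.degrees(th))) is not None)
E
```

```text
1.68 [ -65.4 -118.6] [0.544 0.094] max under body <140 0 under finger 58.0 True
1.68 [ -66.5 -108.6] [0.538 0.103] max under body <140 0 under finger 110.0 True
1.3 [-70.1 -78. ] [0.522 0.129] max under body <140 0 under finger 107.0 True
0.9 [-61.3 -46.8] [0.516 0.161] max under body <140 0 under finger 65.0 True
0.5 [-41.1 -21.5] [0.523 0.192] max under body <140 0 under finger 76.0 True
0 [-4.7 -4. ] [0.548 0.224] max under body <140 0 under finger 76.0 True
```

Run:
```python
from h import *
import pickle
g=lambda th,d,z=96,sp=.06:move_l(W(*fing(th,d),z),sp,Q(np.degrees(th)))
move_to(W(*fing(1.68,28),150),Q(np.degrees(1.68)));g(1.68,28,96,.12);rep("down")
for th in list(np.arange(1.68,.1,-.13)):
    g(th,16);s=rep(f"{th:.2f}")
    if np.linalg.norm(s["ft_force"])>20:print("STOP");raise SystemExit
g(.08,16,96,.03);rep(".08");g(.03,16,96,.02);rep(".03")
for d in np.arange(16,11,-.7):
    g(0,d,96,.02);s=rep(f"d{d:.1f}")
    if -(s["ft_force"][:2]@R)[0]>6:print("stop reached");break
```

```text
down t 26.57 tcp [ -65.3 -120.7   96.5] F [-0.1 -0.3] 0.4 gap 0.5
1.68 t 26.92 tcp [ -66.1 -108.2   96.7] F [-0.2  0.3] -0.1 gap 0.8
1.55 t 27.24 tcp [-68.9 -98.3  96.2] F [-0.5  0. ] 0.1 gap 0.4
1.42 t 27.57 tcp [-70.2 -88.   96. ] F [-0.2 -0.9] 0.7 gap 0.4
1.29 t 27.89 tcp [-70.  -77.5  96. ] F [0.4 0.7] -0.1 gap 0.7
1.16 t 28.22 tcp [-68.5 -67.   96. ] F [ 0.3 -0.2] 0.2 gap 0.2
1.03 t 28.54 tcp [-65.6 -56.9  96. ] F [0.6 0.6] -0.3 gap 0.3
0.90 t 28.87 tcp [-61.4 -47.1  96. ] F [0.1 0.7] -0.1 gap 0.2
0.77 t 29.19 tcp [-56. -38.  96.] F [-0.3  0.5] -0.4 gap 0.3
0.64 t 29.52 tcp [-49.5 -29.7  96. ] F [ 0.2 -2.1] 0.4 gap 0.5
0.51 t 29.84 tcp [-41.9 -22.3  96. ] F [1.  0.8] -0.1 gap 0.5
0.38 t 30.17 tcp [-33.5 -15.9  95.9] F [-0.1 -1. ] -0.2 gap 0.6
0.25 t 30.49 tcp [-24.3 -10.6  96. ] F [ 0.3 -0.2] 0.1 gap 0.7
0.12 t 30.82 tcp [-14.4  -6.7  95.9] F [ 0.1 -0.6] -0.2 gap 0.3
.08 t 31.07 tcp [-11.3  -5.7  96. ] F [ 0.4 -0.2] -0.2 gap 0.3
.03 t 31.43 tcp [-7.2 -4.6 96. ] F [ 0.3 -0.9] 0.1 gap 0.3
d16.0 t 31.7 tcp [-4.7 -4.  96. ] F [0.8 0.3] -0.0 gap 0.5
d15.3 t 31.95 tcp [-4.5 -4.  96. ] F [-3.7  0.8] 0.9 gap 0.2
d14.6 t 32.2 tcp [-4.3 -4.  95.9] F [-7.   0.2] 1.7 gap 0.3
stop reached
```

Run:
```python
from h import *
import pickle
move_l(W(-25,-4,96),.08);move_l(W(-40,-20,160),.2);move_to(W(-110,-130,180),Q(90));rep()
for n in("top","scene"):
    im=cap(n);pickle.dump(im,open(n+"5.pkl","wb"));f=im["frame"]
    c=f[110:305,245:435] if n=="top" else f[140:300,220:470];cv2.imwrite(f"pics/{n}5.png",cv2.resize(c,None,fx=3,fy=3,interpolation=cv2.INTER_CUBIC))
    h=cv2.cvtColor(f,cv2.COLOR_BGR2HSV);Pw=pts(im);r=toR(Pw).reshape(*Pw.shape)
    b=(h[...,0]>105)&(h[...,0]<128)&(h[...,1]>130)&(h[...,2]>60)&(abs(r[...,0]-11)<25)&(abs(r[...,1])<35)&(r[...,2]>76)&(r[...,2]<125)
    print(n,"post",b.sum(),r[b].mean(0) if b.any() else "")
```

```text
t 34.7 tcp [-110.  -129.7  179.2] F [-0.1  0.4] 0.5 gap 0.8
top post 6 [ 10.66121591  -0.62019638 100.07884013]
scene post 91 [11.05599931 -0.83873129 95.03721571]
```

View pics/top5.png

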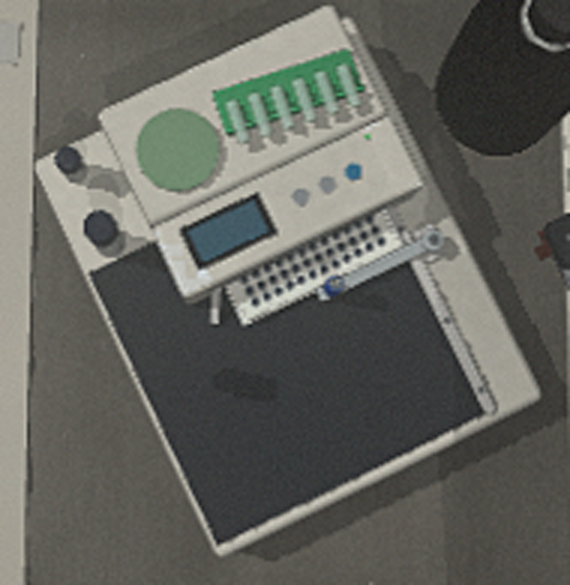

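View pics/scene5.png

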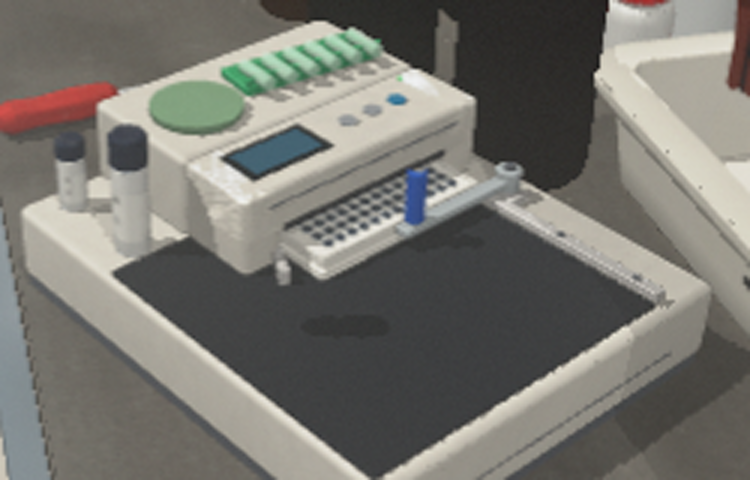

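The bar lies along the plate's back edge, the post reads x = 11.1 where closed should read about 11.3, and nothing else has moved. I hand in.

```bash
python3 -c "
from h import *
job_done();rep('done')"
```

```text
the job is handed in; nothing more can be done
the job is handed in; nothing more can be done
```

The plate is fully home in the reader and the retaining arm is closed behind it. I handed the job in at about 35 s of the 64 s allowed.

**What I did**
1. Squared the plate to the reader with the two open fingertips.
2. Slid it sideways to the fence with the fingers closed. Contact was about 8 N.
3. Pushed it in from behind with both fingertips until the stop held it. The push force was about 9 N, and the fingers stopped within 1 mm of where home should be.
4. Swung the blue post round its arc until the arm met its own stop, at about 7 N.

**Last checks**
- **Plate:** Before the swing, its back edge was square and where a home plate's should be, to within about 1 mm. I did not measure it again after the swing, but the final pictures show it unmoved.
- **Retaining arm:** The post read x ≈ 11 mm, against about 11.3 mm for fully closed.
- **Other items:** The vials, dish and tube rack look unmoved in both views, and the robot stands clear of everything.

**Disagreement:** The camera frame and the contact points differed by about 1 mm in both x and y. That is within the stated calibration, and I corrected for it before the retainer swing.

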